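# Press a board carrier under the leaf spring of its cradle

## Task

With the fingertips press the black board carrier down hard on its sprung bed and, keeping it pressed, slide it along the rails under the bridge and its leaf spring until it is fully home against the end stop. Do not ram or force it (use less than 50 N); then let go and move clear, leaving the carrier held down by the bridge. Never lift or tip the carrier or pry up the spring, and leave the other things on the bench where they are.

Things in the scene. Friction and masses are not known exactly. Their poses are not given: they have to be found in the camera images.
- cradle: Fixed aluminium board cradle, base 236 x 132 x 12 mm (x -128 to +108, y +-66 in its frame). Origin on the table top; +x is the way the carrier slides home, z up. Rails along x: inner faces y = +-41.5 mm, outer +-54.5 mm, tops 36 mm above the table. Rear lip: face x = -118 mm, top 36 mm. Place and yaw differ each time.
- bridge (a point): Middle of the underside of the dark steel bridge across the rails: cradle x = 42.5 mm, y = 0, 33 mm above the table. The bridge is 16 mm long in x (34.5 to 50.5), rigid, 125 mm wide, top 47 mm above the table, screw heads to 50 mm. A carrier not pressed down at least 5 mm butts against it. Axes as the cradle's.
- home_stop (a point): Point on the face of the end stop (cradle x = +90 mm, y = 0, 36 mm above the table; the stop's top is at 40 mm). The carrier's front edge touches this face when home. Axes as the cradle's.
- carrier_top (a point): Centre of the top face of the loose black carrier: plate 120 (x) x 80 (y) x 8 mm, 0.16 kg, green board let in flush at its front. Axes as the cradle's; front edge 60 mm ahead. Lies between the rails (1.5 mm play each side) on the sprung bed, top 38 mm above the table at rest. Cradle x = -55 to -35 mm at the start, +30 mm home. Sliding faces are smooth (friction about 0.25).
- thumb_pad (a point): Middle of the bare flat thumb area on the carrier's top, 41 mm behind carrier_top, on the centreline; axes as the carrier's. The area runs from the rear edge (19 mm behind) to the thumb rib (rear face 18 mm ahead), a bar 6 (x) x 40 (y) mm standing 6 mm above the top: press on the area and push forward against the rib. When home this point is 45 mm short of the bridge.
- bed (a joint): White sprung bed plate (204 x 80 mm) under the carrier, always level. Value: metres pressed down, 0 at rest, 0.010 at its hard stop. About 5 N on the carrier starts it, then 1 N more per mm (10 N at 5 mm, 13 N at 8 mm). It springs up again when let go, unless the bridge holds the carrier down: then it stays at about 0.005.
- leaf (a joint): Steel leaf (drag) spring, 30 mm wide, fixed under the bridge (cradle x = 48 mm, 35 mm above the table), sloping down forwards to its free tip at x = 83 mm, 26 mm above the table at rest. Value: rad bent up, 0 at rest; about 0.2 when the carrier is home beneath it, pressing down on it with about 4 N.
- spool: Bystander: spool of solder wire, 54 mm across, 52 mm tall, beside the cradle; origin under its centre.
- flux: Bystander: small white bottle, 34 mm across, 85 mm tall, beside the cradle; origin under its centre.
- tweezers: Bystander: steel tweezers, 130 mm long, 8 mm tall, lying beside the cradle; origin under the centre.
- tip_tin: Bystander: round tin, 56 mm across, 30 mm tall, beside the cradle; origin under its centre.
- driver: Bystander: screwdriver, 160 mm long, 26 mm thick, lying on the left of the bench; origin under the centre.
- bare_board: Bystander: bare circuit board, 130 x 90 x 4 mm, lying flat on the left of the bench; origin under the centre.
- iron_stand: Bystander: soldering iron in its stand, 100 x 70 mm foot, about 130 mm tall, on the right of the bench; origin under the foot's centre.
Mind the look-alikes: they are no part of the job. There is more than one size of the part that bears carrier_top; the job needs the larger.

How it is judged:
On the way, in this order (a step that is already met when the one before it is completed fails the run):
1. the carrier is pressed down at least 4 mm while still short of the bridge or just entering it (value of joint bed above 0.004 m and x of carrier_top in the frame of cradle below -0.01 m), for 0.1 s.
2. the carrier is slid home under the leaf spring, with the spring lifted by it (x of carrier_top in the frame of cradle above 0.0265 m and value of joint leaf above 0.08 rad), for 0.1 s.
At the end, for the whole second after the job is handed in: The carrier is home: its front edge within 3.5 mm of the end stop, lying flat (within 0.05 rad) under the lifted leaf spring (joint above 0.08 rad), its top face under 35 mm above the table and the bed still held down by more than 3 mm, at rest (all of step 2 and z of carrier_top in the frame of cradle below 0.035 m and angle between carrier_top's own z axis and vertical below 0.05 rad and value of joint bed above 0.003 m and linear speed of carrier below 0.01 m/s); the robot touches nothing.
It fails at once if the carrier is lifted more than 6 mm above its resting height, or tipped by more than 0.15 rad (z of carrier_top in the frame of cradle above 0.044 m or angle between carrier_top's own z axis and vertical above 0.15 rad).
It fails at once if the fingers press or push the carrier with more than 50 N (contact force between the fingers and carrier above 50 N).
It fails at once if the leaf spring is pried up (more than 0.4 rad) (value of joint leaf above 0.4 rad).
It fails at once if a bystander is moved by more than 20 mm (distance of any of spool, flux, tweezers, tip_tin, driver, bare_board, iron_stand from where it was at the start of the episode above 0.02 m).
It also fails if it takes over 38 s, if anything falls off the work surface, if the arm or the gripper's body presses on something with over 40 N, if the wrist force passes 120 N, or if a joint passes its speed limit or range.

## Robot

A 6-joint arm with a two-finger parallel gripper is mounted at the origin on the work surface. World frame = base frame: x ahead of the robot, y to its left, z up, the work surface at z = 0. Lengths are in m, angles in rad, forces in N, time in s.
With the tool pointing down it reaches from about 0.3 to 0.875 m from the base axis. Payload 6.4 kg.
Tool frame: the origin (TCP) lies at the very end of the fingers, on their centre line; the grasp point (between the pads) lies 19 mm behind it; z points along the fingers, y is the direction in which the jaws open and shut (so a half turn about z gives the same grasp; the last joint's range is limited). The gripper opens to 88 mm and grips with 3 to 60 N. Pads are 18 mm wide; open, the fingers measure 123 mm over their backs; the gripper's body (75 mm by 187 mm) begins 45 mm behind the grasp point.
Start: joints at [1.016, 0.181, 1.607, -0, 1.354, -0.206], TCP at [0.197, 0.54, 0.239] pointing down, gripper open.
Joint ranges: [-2.99, 2.99], [-0.89, 2.07], [0.3, 2.58], [-1.14, 4.28], [0, 2.63], [-3.12, 3.12]. Speed limits (rad/s): [2.57, 2.57, 3.01, 3.14, 3.14, 3.14].

## Interface

Orientations are given as a 3x3 rotation matrix whose columns are the frame's x, y, z axes.
In Python, from cell import r gives the robot as it stands. The module is installed in compiled form; this text tells all that it offers.
- The arm moves only by the shell command python3 -m creep 'ROWS' [OPENING]. ROWS is JSON, one flat list of numbers, 4 for each row, row after row: the shift along the tool's x, y, z in m, then the turn about the tool's z in rad. In form: [dx, dy, dz, spin, dx, dy, dz, spin, ...]. A call has 1 to 10 rows; each row shifts and turns the commanded pose from where the row before left it, along the tool's axes as they then stand; what a row does not reach is not made up. A row lasts 1/8 s, in which the tool goes at most 62.5 mm and 10.7 degrees, less where a joint would pass 70% of its speed; a pose out of reach is approached as far as the arm can. A call with a gripper value outside its range is refused whole. OPENING is the opening, from -1 (shut) to 1 (fully open), set as the call begins (- or left out, the last holds). The fingers move at their own pace and stop on an object; the grip force is fixed at half the most. Time passes only in rows, so rows that do not move let the fingers close. It gives the time, the measured TCP pose, the force and the opening at its end, in the units of the state.
- r.get_obs(): the state, without advancing time (a new reading comes with each control period).
- r.capture(name): name is "side" or "top" or "wrist"; returns (picture, depth): 480x640x3 uint8, red, green, blue; 480x640 float32, m along the optical axis (not along the pixel's ray), 0 where there is no reading.
- r.calibration(name): a dict with "fx", "fy", "cx", "cy" (pixels), "position" and "orientation" of the camera in the world; the wrist camera has in their place "T_tool_cam" (4x4, takes a point from camera to tool coordinates, whose origin is the TCP and whose axes are the flange's). Camera axes: x right, y down, z forward; pixel columns grow to the right and rows downward; lengths in m; the calibration is good to about 2 mm. A picture is of the moment at which its call begins: read the wrist's pose just before it. calibration takes no time and is no camera call.
- r.job_done(): hands the job in, once; it reports no verdict.
Trained networks look in the newest picture that a camera, given by its name, has taken for a name from the list of things; names that differ only in an ending like _2 or _b are one class to them, and where a whole thing is asked for, a point or a joint stands for the part that bears it (a point fixed in the world has none). Each returns a list of dicts, best first, with "confidence" (0 to 1); they miss things now and then, are a little off and sometimes report something else, mostly with a low value. They report only what shows in the picture. A call takes as long as a camera call. They do not tell look-alikes from the thing itself.
- r.outline_of(camera, label): "region" (480x640 bool, what is visible of it) and "bbox" ([left, top, right, bottom] as shares, 0 to 1, of the picture: columns of its width, rows of its height, round what is visible of it).
- r.landmark_of(camera, label): "centre" ([column, row] as shares, 0 to 1, of the picture: columns of its width, rows of its height: a listed point, or the origin of a listed thing).
The state is a dict: "clock": time; "joint_pos": joint angles; "joint_velocities": joint speeds; "effort": joint torques, N m; "position": TCP position; "eef_rot": TCP orientation; "contact_force": force on the tool from outside, world axes, zero at the start; "wrist_torque": the same for the moment, N m; "finger_gap": finger opening in m.
Only numpy, scipy, OpenCV 4.12 (cv2) and the standard library are available. Lean on these libraries where they do the work, as an engineer would, in place of code of your own. Each camera call takes 0.05 s, during which the arm holds its last target. There are 200 camera calls.

## Working session

There is one attempt and no reset: what is moved stays moved. The work goes in short steps, Python scripts to look and compute and a shell command to move; the robot and the scene stay as the last step left them, time stands still between calls to the robot, and variables do not carry over. Pictures are saved under pics/ and viewed, about 8 in all and at most 12, crops included, and the job is handed in when it is done.

```bash
mkdir -p pics
cat > h.py <<'E'
import numpy as np, cv2
from cell import r
def cam(name):
    c=r.calibration(name)
    if 'position' in c: return c,np.array(c['orientation']),np.array(c['position'])
    o=r.get_obs(); R=np.array(o['eef_rot']); p=np.array(o['position']); T=np.array(c['T_tool_cam'])
    return c,R@T[:3,:3],R@T[:3,3]+p
def pt(C,u,v,d):
    c,R,p=C; return R@(np.array([(u-c['cx'])/c['fx'],(v-c['cy'])/c['fy'],1])*d)+p
def onz(C,u,v,z):
    c,R,p=C; a=R@np.array([(u-c['cx'])/c['fx'],(v-c['cy'])/c['fy'],1]); return p+a*(z-p[2])/a[2]
E
python3 - <<'E'
from h import *
o=r.get_obs(); print({k:np.round(v,3).tolist() for k,v in o.items()})
ims=[]
for n in ['top','side']:
    C=cam(n); im,d=r.capture(n); np.savez(n,im=im,d=d); print(n,{k:np.round(v,3).tolist() for k,v in C[0].items()})
    cv2.imwrite(f'pics/{n}0.png',im[:,:,::-1])
    for l in ['cradle','carrier_top','thumb_pad','bridge','home_stop']:
        for x in r.landmark_of(n,l):
            u,v=x['centre'][0]*640,x['centre'][1]*480
            dd=d[int(v),int(u)] if 0<=int(v)<480 and 0<=int(u)<640 else 0
            print(n,l,round(x['confidence'],2),round(u,1),round(v,1),pt(C,u,v,dd).round(3))
E
```

```text
{'clock': 0.0, 'joint_pos': [1.016, 0.182, 1.608, -0.0, 1.354, -0.206], 'joint_velocities': [0.001, -0.002, -0.002, -0.002, 0.001, -0.0], 'effort': [0.0, -43.386, -34.185, 0.07, 0.039, -0.0], 'position': [0.196, 0.54, 0.238], 'eef_rot': [[-0.94, 0.342, -0.001], [0.342, 0.94, -0.001], [0.0, -0.002, -1.0]], 'contact_force': [-0.327, 0.117, -0.437], 'wrist_torque': [0.006, 0.022, -0.02], 'finger_gap': 0.088}
top {'fx': 452.694, 'fy': 452.694, 'cx': 322.934, 'cy': 233.583, 'position': [0.416, -0.002, 1.125], 'orientation': [[0.022, -0.992, 0.128], [-1.0, -0.021, 0.007], [-0.005, -0.128, -0.992]]}
top cradle 0.92 293.3 213.4 [0.605 0.079 0.035]
top cradle 0.72 484.4 244.9 [ 0.54  -0.392  0.015]
top cradle 0.67 296.3 245.8 [0.525 0.069 0.04 ]
top carrier_top 0.7 292.1 227.0 [0.571 0.081 0.039]
top carrier_top 0.61 284.7 302.4 [0.389 0.096 0.008]
top thumb_pad 0.87 279.8 293.0 [0.411 0.108 0.005]
top thumb_pad 0.72 292.7 246.2 [0.524 0.078 0.038]
top thumb_pad 0.64 346.5 227.8 [ 0.576 -0.052  0.009]
top thumb_pad 0.48 340.3 174.4 [ 0.7   -0.033  0.054]
top home_stop 0.59 287.2 176.4 [0.701 0.098 0.02 ]
side {'fx': 499.213, 'fy': 499.213, 'cx': 316.886, 'cy': 241.146, 'position': [0.295, -0.866, 0.631], 'orientation': [[0.945, -0.192, 0.263], [-0.325, -0.504, 0.8], [-0.021, -0.842, -0.539]]}
side cradle 0.95 317.4 234.6 [0.596 0.044 0.035]
side cradle 0.19 280.1 234.4 [0.516 0.071 0.037]
side carrier_top 0.9 299.7 229.9 [0.565 0.079 0.034]
side carrier_top 0.87 219.5 255.1 [0.377 0.086 0.005]
side carrier_top 0.56 307.1 211.9 [0.619 0.194 0.01 ]
side thumb_pad 0.68 283.9 234.9 [0.524 0.068 0.036]
side thumb_pad 0.56 236.5 247.6 [0.419 0.106 0.003]
side thumb_pad 0.27 376.9 398.6 [ 0.539 -0.402  0.009]
side thumb_pad 0.25 295.7 230.6 [0.554 0.077 0.036]
side bridge 0.68 336.0 224.9 [0.649 0.067 0.036]
side home_stop 0.9 356.5 215.8 [0.708 0.084 0.039]
```

View pics/top0.png

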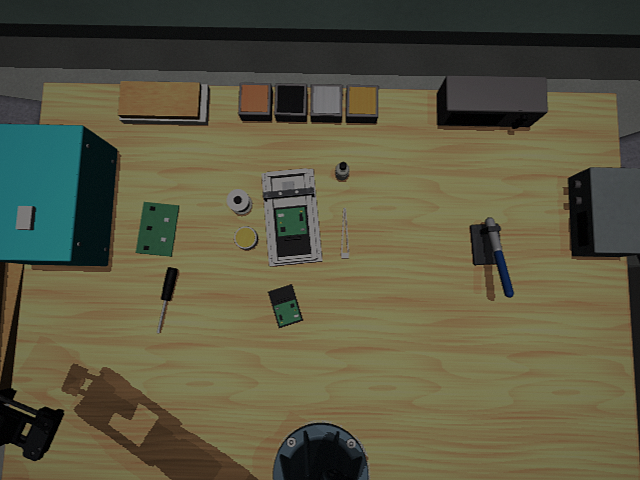

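View pics/side0.png

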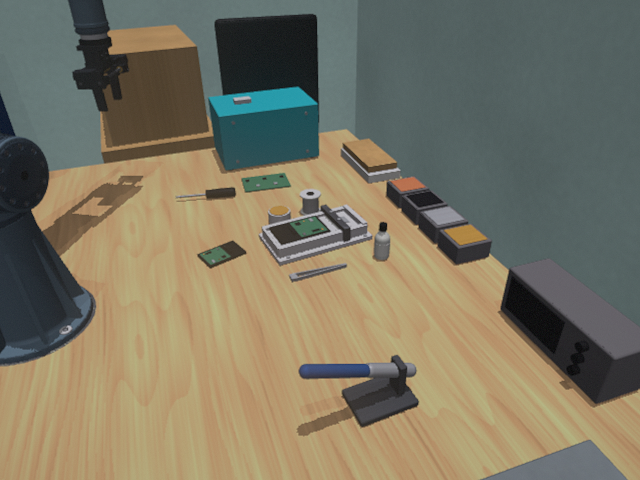

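The job's carrier lies in the cradle at top px (292,230) and side px (300,230). It is the larger one, with its top about 38 mm high. The look-alike is the small one lying loose on the table at top px (285,305) and side px (222,253). I'll confirm this with a crop and get the yaw.

Run:
```python
from h import *
print(np.round(r.calibration('wrist')['T_tool_cam'],3).tolist(), r.calibration('wrist')['fx'])
Z=np.load('top.npz'); C=cam('top'); d=Z['d']; im=Z['im']
v,u=np.mgrid[150:290,240:345]; P=np.array([pt(C,a,b,d[b,a]) for a,b in zip(u.ravel(),v.ravel())])
for nm,box in [('cradle',1)]:
    for x in r.outline_of('side',nm)[:1]: pass
r.capture('top')
for nm in ['cradle','carrier_top']:
    for x in r.outline_of('top',nm):
        m=x['region']; ys,xs=np.nonzero(m)
        Q=np.array([onz(C,a,b,.036)[:2] for a,b in zip(xs,ys)],np.float32)
        print(nm,round(x['confidence'],2),xs.min(),xs.max(),ys.min(),ys.max(),cv2.minAreaRect(Q))
crop=cv2.resize(im[155:335,225:365],None,fx=4,fy=3.3*4/3.3,interpolation=cv2.INTER_CUBIC)[:,:,::-1]
cv2.imwrite('pics/crop.png',cv2.resize(crop,(467,600)))
```

```text
[[0.0, -0.959, -0.284, 0.073], [1.0, 0.0, 0.001, -0.001], [-0.001, -0.284, 0.959, -0.145], [0.0, 0.0, 0.0, 1.0]] 415.54864954559645
cradle 0.72 261 321 167 265 ((0.5985010862350464, 0.08515996485948563), (0.2372714728116989, 0.13314640522003174), 6.872145175933838)
cradle 0.27 271 308 176 259 ((0.5950008034706116, 0.08568799495697021), (0.20452843606472015, 0.07935082167387009), 6.933008193969727)
carrier_top 0.67 268 300 285 326 ((0.382818341255188, 0.09327219426631927), (0.09017173945903778, 0.06042134016752243), 19.132043838500977)
carrier_top 0.64 274 310 205 256 ((0.5631101131439209, 0.0821278989315033), (0.12066037952899933, 0.08039823919534683), 6.734714031219482)
```

View pics/crop.png

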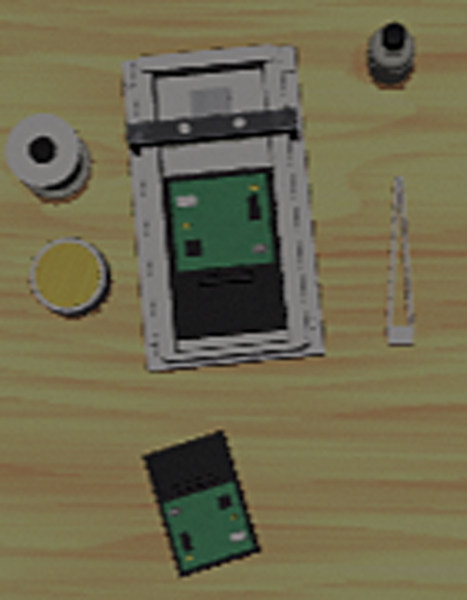

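The crop confirms it: the 120 x 80 carrier (green board in front, black thumb area and rib behind) is in the cradle. The loose one measures 90 x 60. Cradle yaw is about 0.119 rad, origin about (0.608, 0.086), and carrier x about -45 mm. I'll move over it with the fingers shut.

```bash
python3 -m creep '[0,0,0,-0.16,0,0,0,-0.16,0,0,0,-0.149,-0.028,-0.050,0,0,-0.028,-0.050,0,0,-0.028,-0.050,0,0,-0.028,-0.050,0,0,-0.028,-0.050,0,0,-0.028,-0.050,0,0,-0.028,-0.050,0,0]' -1; python3 -m creep '[-0.028,-0.050,0,0,-0.028,-0.050,0,0,-0.025,-0.047,0,0,0,0,0,0,0,0,0,0]'
cat > look.py <<'E'
import sys
from h import *
n=sys.argv[1]
o=r.get_obs(); print('t',round(o['clock'],2),'pos',np.round(o['position'],4),'F',np.round(o['contact_force'],1),'gap',round(o['finger_gap'],3)); print(np.round(o['eef_rot'],4).tolist())
C=cam('wrist'); im,d=r.capture('wrist'); cv2.imwrite(f'pics/{n}.png',im[:,:,::-1]); np.savez(n,im=im,d=d,R=C[1],p=C[2])
for l,h in [('cradle',0),('carrier_top',.038),('thumb_pad',.038),('bridge',.033),('home_stop',.036)]:
    for x in r.landmark_of('wrist',l):
        u,v=x['centre'][0]*640,x['centre'][1]*480
        print(l,round(x['confidence'],2),round(u,1),round(v,1),onz(C,u,v,h).round(4), 'z',(pt(C,u,v,d[int(v),int(u)])[2]).round(4) if 0<=v<480 and 0<=u<640 else '')
for l,h in [('cradle',.036),('carrier_top',.038)]:
    for x in r.outline_of('wrist',l):
        ys,xs=np.nonzero(x['region']); Q=np.array([onz(C,a,b,h)[:2] for a,b in zip(xs,ys)],np.float32); print(l,round(x['confidence'],2),cv2.minAreaRect(Q))
E
python3 look.py w1
```

```text
clock: 2.05
position: [0.4341, 0.2148, 0.2391]
eef_rot: [[-0.993, -0.12, 0.001], [-0.12, 0.993, 0.0], [-0.001, 0.0, -1.0]]
contact_force: [1.2, 0.0, -0.9]
finger_gap: 0.0006
clock: 2.68
position: [0.5307, 0.0805, 0.2385]
eef_rot: [[-0.993, -0.119, -0.001], [-0.119, 0.993, 0.0], [0.001, 0.001, -1.0]]
contact_force: [0.3, 0.3, -0.0]
finger_gap: 0.001
t 2.67 pos [0.5307 0.0805 0.2385] F [ 0.3  0.3 -0. ] gap 0.001
[[-0.9929, -0.1194, -0.0009], [-0.1194, 0.9929, 0.0005], [0.0008, 0.0006, -1.0]]
carrier_top 0.82 305.9 242.4 [0.5667 0.0796 0.038 ] z 0.0384
carrier_top 0.78 352.4 21.6 [0.3893 0.0941 0.038 ] z 0.0057
thumb_pad 0.94 361.4 62.8 [0.417  0.1053 0.038 ] z 0.0064
thumb_pad 0.79 306.1 195.1 [0.5251 0.0749 0.038 ] z 0.0385
bridge 0.94 307.7 327.9 [0.652  0.0912 0.033 ] z 0.2638
bridge 0.71 307.6 241.4 [0.5672 0.0811 0.033 ] z 0.038
cradle 0.93 ((0.585893452167511, 0.0841866061091423), (0.2070971578359604, 0.12340698391199112), 6.865341663360596)
carrier_top 0.72 ((0.5622735023498535, 0.0804707407951355), (0.11958418786525726, 0.08082787692546844), 7.517619609832764)
carrier_top 0.65 ((0.3995310962200165, 0.09556275606155396), (0.06240008771419525, 0.05640214681625366), 18.608062744140625)
```

View pics/w1.png

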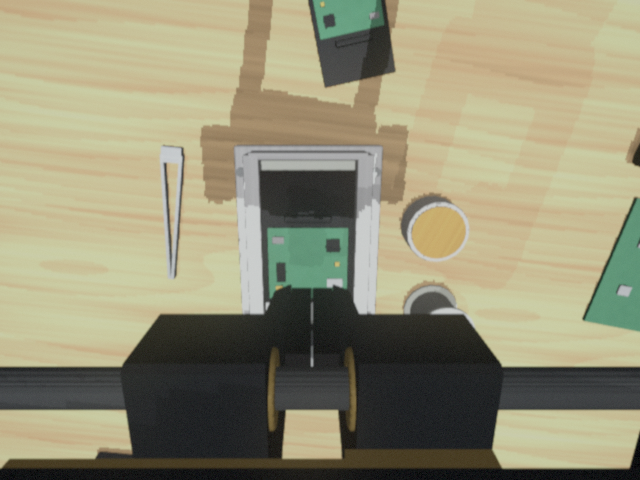

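The wrist view shows the carrier straight below: rear edge at row ~170, rib at row ~215, thumb pad at about (306,195), giving (0.524, 0.076). The height reads 38.5 mm, which agrees with the text. I'll go down over the pad.

```bash
python3 -m creep '[0.008,-0.003,0.045,0,0,0,0.05,0,0,0,0.05,0,0,0,0.042,0,0,0,0,0,0,0,0,0]'; python3 look.py w2
```

```text
clock: 3.82
position: [0.5246, 0.0763, 0.0532]
eef_rot: [[-0.993, -0.12, 0.002], [-0.12, 0.993, -0.0], [-0.002, -0.0, -1.0]]
contact_force: [-0.2, 0.0, 0.6]
finger_gap: 0.0005
t 3.83 pos [0.5246 0.0763 0.0532] F [-0.2  0.   0.6] gap 0.0
[[-0.9927, -0.1202, 0.0019], [-0.1202, 0.9928, -0.0002], [-0.0019, -0.0004, -1.0]]
thumb_pad 0.89 310.6 292.7 [0.5242 0.0753 0.038 ] z 0.056
thumb_pad 0.26 524.6 325.6 [0.5284 0.1687 0.038 ] z 0.029
cradle 0.95 ((0.5069031119346619, 0.07399160414934158), (0.055181410163640976, 0.11362241208553314), 6.635406017303467)
carrier_top 0.88 ((0.41869160532951355, 0.0975080281496048), (0.02607022039592266, 0.051643338054418564), 18.223474502563477)
carrier_top 0.68 ((0.555643618106842, 0.07933099567890167), (0.10808752477169037, 0.07952563464641571), 6.921331882476807)
```

View pics/w2.png

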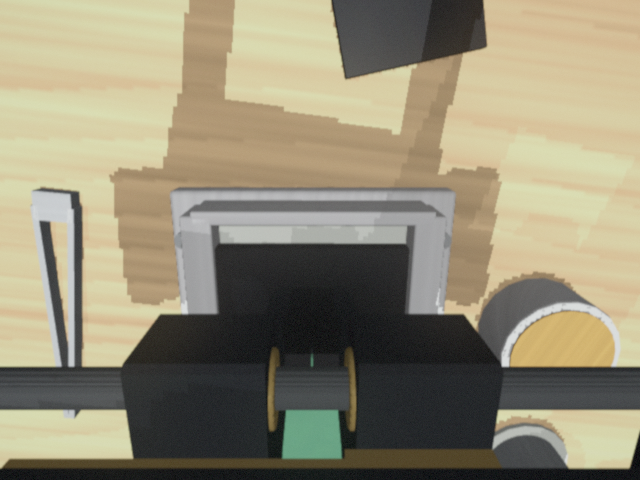

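The fingertips are within about 1 mm of the thumb pad, centred between the rails (px 310). Pressing down.

```bash
python3 -m creep '[0,0,0.008,0,0,0,0.006,0,0,0,0.003,0,0,0,0.003,0,0,0,0.002,0,0,0,0,0,0,0,0,0]'
```

```text
clock: 5.1
position: [0.524, 0.0762, 0.0306]
eef_rot: [[-0.993, -0.12, 0.0], [-0.12, 0.993, -0.0], [-0.0, -0.0, -1.0]]
contact_force: [-2.7, -0.1, 12.7]
finger_gap: 0.0003
```

The force is 12.7 N at 30.6 mm, so the bed is down about 7.5 mm. Now sliding forward gently.

```bash
python3 -m creep '[-0.003,0,0,0,-0.005,0,0,0,-0.005,0,0,0,-0.005,0,0,0,0,0,0,0]';python3 -m creep '[-0.005,0,0,0,-0.005,0,0,0,-0.005,0,0,0,-0.005,0,0,0]'
python3 - <<'E'
from h import *
for n in ['top','side']:
    C=cam(n); r.capture(n)
    for x in r.landmark_of(n,'carrier_top'): print(n,round(x['confidence'],2),onz(C,x['centre'][0]*640,x['centre'][1]*480,.031).round(4))
    for x in r.outline_of(n,'carrier_top'):
        ys,xs=np.nonzero(x['region']); Q=np.array([onz(C,a,b,.031)[:2] for a,b in zip(xs,ys)],np.float32); print(n,round(x['confidence'],2),cv2.minAreaRect(Q))
E
```

```text
clock: 5.72
position: [0.5429, 0.0783, 0.031]
eef_rot: [[-0.993, -0.12, 0.002], [-0.12, 0.993, -0.0], [-0.002, -0.0, -1.0]]
contact_force: [-2.4, 0.3, 11.9]
finger_gap: 0.0004
clock: 6.22
position: [0.5621, 0.0807, 0.0308]
eef_rot: [[-0.993, -0.12, 0.001], [-0.12, 0.993, -0.0], [-0.001, -0.0, -1.0]]
contact_force: [-5.1, -0.8, 13.1]
finger_gap: 0.0004
top 0.55 [0.3915 0.1004 0.031 ]
side 0.69 [0.5959 0.0813 0.031 ]
side 0.67 [0.3796 0.0525 0.031 ]
side 0.67 ((0.37671932578086853, 0.050248656421899796), (0.09280679374933243, 0.06852836161851883), 19.544265747070312)
side 0.56 ((0.5920796394348145, 0.0827891156077385), (0.10954833030700684, 0.07452422380447388), 6.4188361167907715)
```

```bash
python3 -m creep '[-0.005,0,0,0,-0.005,0,0,0,-0.005,0,0,0,-0.005,0,0,0]';python3 -m creep '[-0.005,0,0,0,-0.005,0,0,0,-0.004,0,0,0,0,0,0,0]'
```

```text
clock: 7.02
position: [0.5815, 0.0831, 0.0307]
eef_rot: [[-0.993, -0.12, 0.0], [-0.12, 0.993, -0.0], [0.0, -0.0, -1.0]]
contact_force: [-4.2, -1.6, 10.6]
finger_gap: 0.0006
clock: 7.52
position: [0.5952, 0.0849, 0.0304]
eef_rot: [[-0.993, -0.12, -0.0], [-0.12, 0.993, -0.0], [0.0, -0.0, -1.0]]
contact_force: [-2.8, 0.0, 9.7]
finger_gap: 0.0006
```

```bash
python3 -m creep '[-0.004,0,0,0,-0.003,0,0,0,0,0,0,0]';python3 -m creep '[-0.002,0,0,0,-0.001,0,0,0,0,0,0,0]'; python3 -m creep '[-0.001,0,0,0,-0.001,0,0,0,0,0,0,0]'
```

```text
clock: 7.9
position: [0.6018, 0.0856, 0.0303]
eef_rot: [[-0.993, -0.12, -0.001], [-0.12, 0.993, -0.0], [0.001, -0.0, -1.0]]
contact_force: [-4.3, -1.2, 10.5]
finger_gap: 0.0005
clock: 8.28
position: [0.6041, 0.086, 0.03]
eef_rot: [[-0.993, -0.12, -0.002], [-0.12, 0.993, -0.0], [0.002, 0.0, -1.0]]
contact_force: [-4.0, 0.7, 10.0]
finger_gap: 0.0004
clock: 8.65
position: [0.6068, 0.0863, 0.0303]
eef_rot: [[-0.993, -0.12, -0.001], [-0.12, 0.993, -0.0], [0.001, -0.0, -1.0]]
contact_force: [-3.9, 0.1, 9.8]
finger_gap: 0.0002
```

No stop felt yet, so I'll keep going in 1 mm steps.

```bash
for i in 1 2; do python3 -m creep '[-0.001,0,0,0,-0.001,0,0,0,0,0,0,0]' | grep -E 'pos|force'; done; python3 look.py w3
```

```text
position: [0.6088, 0.0865, 0.0303]
contact_force: [-5.3, 0.3, 9.9]
position: [0.6099, 0.0867, 0.03]
contact_force: [-6.6, -1.2, 11.3]
t 9.4 pos [0.6099 0.0867 0.03  ] F [-6.6 -1.2 11.3] gap 0.0
[[-0.9927, -0.1202, -0.0029], [-0.1202, 0.9927, -0.0004], [0.0029, -0.0001, -1.0]]
thumb_pad 0.69 311.0 294.1 [0.5995 0.0846 0.038 ] z 0.036
bridge 0.95 309.8 413.8 [0.6546 0.0908 0.033 ] z 0.0408
cradle 0.71 ((0.5891461372375488, 0.08386470377445221), (0.16946087777614594, 0.11141880601644516), 6.940134525299072)
cradle 0.63 ((0.5932092070579529, 0.08393490314483643), (0.0292728990316391, 0.07567013800144196), 7.290402412414551)
carrier_top 0.76 ((0.6032907366752625, 0.08516626805067062), (0.04991930350661278, 0.07455181330442429), 6.918267726898193)
carrier_top 0.5 ((0.5884219408035278, 0.08363562822341919), (0.16703546047210693, 0.10955356806516647), 6.940138816833496)
carrier_top 0.18 ((0.6719278693199158, 0.08657430857419968), (0.0005049769533798099, 0.004493338987231255), 6.890503883361816)
```

View pics/w3.png

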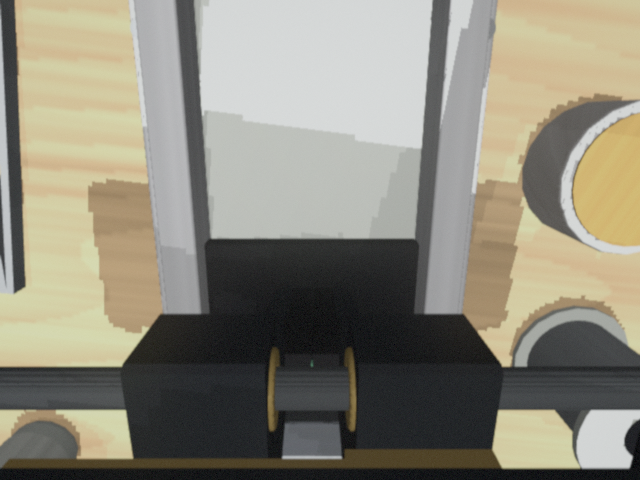

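The carrier is under the bridge, its rear edge straight at row 240. The force has begun to rise, so I'll continue gently until the stop is unmistakable.

```bash
for i in 1 2; do python3 -m creep '[-0.001,0,0,0,-0.001,0,0,0,0,0,0,0]' | grep -E 'pos|force'; done
python3 - <<'E'
from h import *
C=cam('wrist'); im,d=r.capture('wrist')
g=im[:,:,1].astype(int); 
for u in [240,310,380]:
    col=g[200:290,u]; v=200+np.argmin(np.diff(col)); print(u,v,onz(C,u,v+.5,.0303).round(4), pt(C,u,v+4,d[v+4,u]).round(4))
E
```

```text
position: [0.6099, 0.0867, 0.0293]
contact_force: [-12.4, -3.1, 12.3]
position: [0.61, 0.0867, 0.0287]
contact_force: [-18.0, -3.9, 15.2]
240 237 [0.5836 0.0568 0.0303] [0.5867 0.0561 0.0249]
310 237 [0.5806 0.0819 0.0303] [0.5832 0.0822 0.026 ]
380 238 [0.5779 0.1072 0.0303] [0.5804 0.1083 0.026 ]
```

It's firmly against the stop: the TCP stays at 0.610 while the force rises to 18 N, and the rear edge at 0.5805 fits the home position. I'll ease the push, then lift straight up.

```bash
python3 -m creep '[0.001,0,0,0,0.001,0,0,0,0.001,0,0,0]' | grep -E 'pos|force'; python3 -m creep '[0,0,-0.003,0,0,0,-0.004,0,0,0,-0.006,0,0,0,-0.01,0,0,0,-0.03,0]' | grep -E 'pos|force'; python3 -m creep '[0.03,0,-0.05,0,0.05,0,-0.05,0,0.05,0,-0.02,0,0.05,0,0,0,0,0,0,0]' | grep -E 'pos|force'
python3 - <<'E'
from h import *
for n in ['top','side']:
    C=cam(n); im,d=r.capture(n)
    for l,h in [('carrier_top',.033),('thumb_pad',.033),('home_stop',.036),('bridge',.033)]:
        for x in r.landmark_of(n,l)[:2]: print(n,l,round(x['confidence'],2),onz(C,x['centre'][0]*640,x['centre'][1]*480,h).round(4))
    s=(slice(150,290),slice(230,370)) if n=='top' else (slice(190,280),slice(240,390))
    cv2.imwrite(f'pics/end_{n}.png',cv2.resize(im[s][:,:,::-1],None,fx=4,fy=4,interpolation=cv2.INTER_CUBIC))
E
python3 look.py w4
```

```text
position: [0.6099, 0.0867, 0.0292]
contact_force: [-7.1, -2.0, 8.3]
position: [0.6112, 0.087, 0.0823]
contact_force: [0.3, -0.6, -0.3]
position: [0.4367, 0.0662, 0.1975]
contact_force: [0.2, -0.3, 0.1]
top carrier_top 0.88 [0.6495 0.0838 0.033 ]
top carrier_top 0.68 [0.3888 0.0879 0.033 ]
top thumb_pad 0.56 [0.6045 0.0868 0.033 ]
top home_stop 0.78 [0.707  0.0929 0.036 ]
top home_stop 0.53 [0.6267 0.211  0.036 ]
top bridge 0.87 [0.643  0.0863 0.033 ]
top bridge 0.49 [0.5573 0.4081 0.033 ]
side carrier_top 0.69 [0.3798 0.0569 0.033 ]
side thumb_pad 0.94 [0.6066 0.0751 0.033 ]
side thumb_pad 0.94 [0.4059 0.0662 0.033 ]
side home_stop 0.73 [0.7108 0.0966 0.036 ]
side bridge 0.87 [0.6532 0.0852 0.033 ]
t 12.72 pos [0.4393 0.0661 0.1966] F [-0.3 -0.1 -0.4] gap 0.001
[[-0.9928, -0.12, -0.0006], [-0.12, 0.9928, 0.0001], [0.0006, 0.0002, -1.0]]
carrier_top 0.78 357.5 138.6 [0.3807 0.0915 0.038 ] z 0.0072
carrier_top 0.6 311.3 433.6 [0.6386 0.0895 0.038 ] z 0.0327
thumb_pad 0.64 365.4 180.3 [0.4095 0.1018 0.038 ] z 0.0048
bridge 0.96 312.6 444.1 [0.6544 0.0927 0.033 ] z 0.0405
cradle 0.63 ((0.5702096819877625, 0.08127036690711975), (0.19544553756713867, 0.12258590757846832), 6.565204620361328)
carrier_top 0.61 ((0.38074028491973877, 0.0904945358633995), (0.08328696340322495, 0.05550753325223923), 18.93069839477539)
carrier_top 0.56 ((0.6278164386749268, 0.08879063278436661), (0.030285369604825974, 0.04903033375740051), 5.203113079071045)
```

View pics/end_side.png

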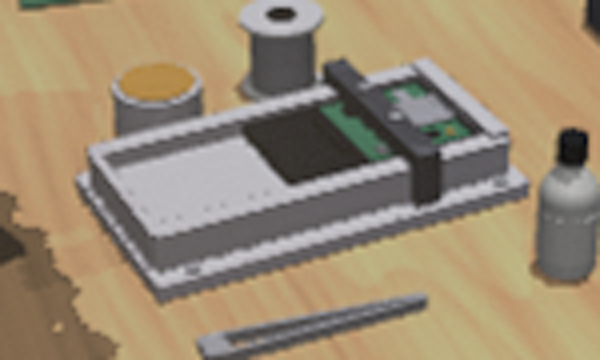

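View pics/w4.png

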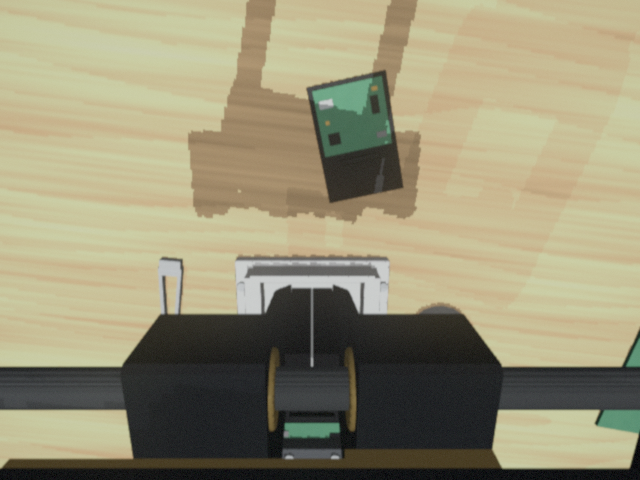

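The side view shows the carrier flat under the bridge with the leaf on top of the board and the green front right at the stop. One last check of the front gap and height from above.

Run:
```python
from h import *
C=cam('top'); im,d=r.capture('top')
o=np.array([.608,.0864]); ex=np.array([.9929,.119]); ey=np.array([-.119,.9929])
P=np.array([pt(C,u,v,d[v,u]) for v in range(150,290) for u in range(240,345)]); col=im[150:290,240:345].reshape(-1,3)
x=(P[:,:2]-o)@ex; y=(P[:,:2]-o)@ey
for a in range(-60,112,3):
    m=(abs(x-a/1e3)<.0015)&(abs(y)>.018)&(abs(y)<.036)
    if m.sum(): print(a,m.sum(),np.median(P[m,2]).round(4),np.median(col[m],0).astype(int))
```

```text
-60 19 0.0259 [137 135 134]
-57 18 0.0252 [137 135 134]
-54 19 0.0261 [137 135 134]
-51 19 0.0253 [137 135 134]
-48 18 0.0251 [137 135 134]
-45 17 0.0249 [137 135 134]
-42 19 0.0256 [137 136 134]
-39 17 0.0259 [137 135 134]
-36 16 0.0247 [137 135 134]
-33 14 0.0261 [137 135 135]
-30 18 0.0257 [141 139 138]
-27 25 0.0258 [72 70 65]
-24 19 0.0328 [25 23 24]
-21 16 0.0334 [26 25 26]
-18 21 0.0339 [26 25 26]
-15 15 0.0332 [26 25 26]
-12 16 0.0337 [26 25 26]
-9 19 0.0339 [26 25 26]
-6 19 0.0343 [26 25 26]
-3 20 0.0343 [26 25 26]
0 18 0.0332 [25 25 25]
3 16 0.0333 [25 24 25]
6 17 0.033 [25 24 25]
9 18 0.0334 [25 24 26]
12 17 0.0334 [25 24 25]
15 19 0.0339 [25 24 25]
18 15 0.0336 [24 22 24]
21 17 0.0335 [24 21 23]
24 24 0.0348 [34 63 45]
27 17 0.0337 [47 91 64]
30 17 0.0337 [48 91 65]
33 14 0.0335 [51 90 70]
36 17 0.0339 [42 74 54]
39 40 0.0433 [ 8 14 10]
42 19 0.0476 [49 49 52]
45 18 0.0495 [54 54 55]
48 17 0.0479 [49 48 51]
51 15 0.0475 [47 46 50]
54 10 0.0476 [47 51 50]
57 8 0.0355 [34 64 43]
60 17 0.0331 [42 78 55]
63 15 0.0339 [43 86 61]
66 15 0.0332 [41 78 57]
69 19 0.0343 [44 85 60]
72 16 0.0351 [45 87 63]
75 20 0.0342 [47 92 66]
78 15 0.0341 [67 97 66]
81 19 0.0347 [42 86 58]
84 12 0.0337 [48 91 65]
87 17 0.0324 [48 92 65]
90 19 0.0346 [19 33 26]
93 24 0.0338 [19 17 19]
96 23 0.041 [145 143 141]
99 17 0.0418 [138 136 135]
102 18 0.0408 [137 136 136]
105 14 0.0398 [136 134 134]
```

View pics/end_top.png

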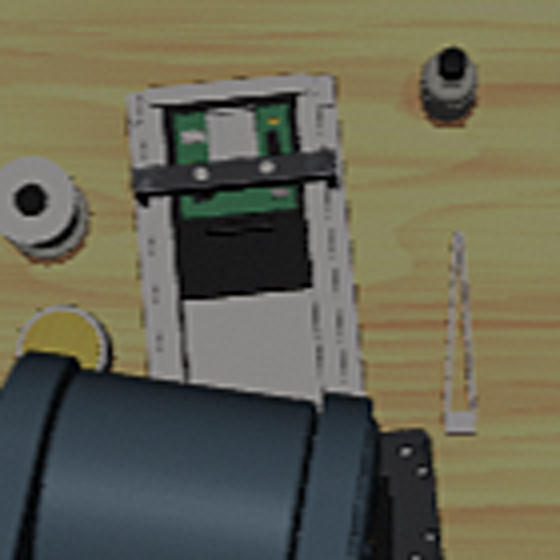

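There's no bright gap: the carrier's black front edge meets the stop (px 235,103), and its top is level at about 33.7 mm along its whole length. The bystanders in view are undisturbed and the arm is clear. Handing in.

```bash
python3 -c "
from cell import r
r.job_done(); print(r.get_obs()['clock'])"
```

```text
the job is handed in; nothing more can be done
the job is handed in; nothing more can be done
```

I pressed the larger carrier (120 x 80 mm, the one in the cradle) about 7.5 mm down on its thumb pad. Keeping it pressed, I slid it under the bridge and leaf spring to the end stop, eased off, lifted straight up and moved clear. The job is handed in; it gives no verdict.

- **Forces:** the press took about 13 N. At the stop, the highest reading was about 24 N in total (18 N of push) with no further movement. I read force only at the end of each move, so a brief higher peak could have gone unseen.
- **Home position:** the last top picture shows no gap between the carrier's front edge and the end stop. The carrier's top is level at about 33.7 mm, so the bridge is holding it down.
- **Leaf spring:** it lies on top of the board in the pictures; I did not measure its angle.
- **Clear of everything:** the fingers read near zero force after letting go. The spool, flux bottle, tweezers and tin look undisturbed; I did not check the other bystanders again, but the arm passed well above the bench.
- **Disagreements:** the detector put the carrier's centre about 12 mm too far forward at the end, with the bridge hiding part of it; I went by the depth profile and the picture. That profile placed the carrier and the stop about 3 to 4 mm further along than my cradle estimate, so I judged home by the contact and the missing gap.

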